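# Tip sawn blanks from a chute into the narrow throat of a blank bin

## Robot

A 6-joint arm with a two-finger parallel gripper is mounted at the origin on the work surface. World frame = base frame: x ahead of the robot, y to its left, z up, the work surface at z = 0. Lengths are in mm, angles in rad, forces in N, time in s.
With the tool pointing down it reaches from about 275 to 1000 mm from the base axis. Payload 8.4 kg.
Tool frame: the origin (TCP) lies on the centre line of the jaws, within the pads' length; the fingertips stand r.tip_reach ahead of it and the grasp point (between the pads) lies 11 mm behind it (r.tip_reach is the distance from the TCP to the fingertips, in mm); z points along the fingers, y is the line along which they close (so a half turn about z gives the same grasp; the last joint's range is limited). The gripper opens to 85 mm and grips with 20 to 120 N. Pads are 22 mm wide; open, the fingers measure 114 mm over their backs; the gripper's body (76 mm by 85 mm) begins 54 mm behind the grasp point. The pads swing forward as they close: fully open they stand 13 mm farther back than shut.
Start: joints at [-1.338, 0.353, 1.633, -0, 1.155, -0.002], TCP at [145.404, -607.853, 239.281] pointing down, gripper open.
Joint ranges: [-2.63, 2.63], [-0.92, 2.1], [0.06, 2.66], [-1.3, 4.44], [0, 2.69], [-3.02, 3.02]. Speed limits (rad/s): [2.22, 2.22, 2.79, 3.14, 3.14, 3.14].

## Interface

Orientations are given as [roll, pitch, yaw] about the fixed x, y, z axes, in that order (R = Rz(yaw) Ry(pitch) Rx(roll)).
In Python, from rig import r gives the robot as it stands.
- The arm moves only by the tool carry_out, never from a script. Its argument "targets" is a list of rows, each an object with "dp": the shift along the tool's x, y, z in mm, a list of three; "yaw": the turn about the tool's z in degrees. A call has 1 to 12 rows; each row is the pose to reach, as a shift and turn from the pose commanded when the call began, along the tool's axes at that moment; what a row does not reach only later rows make up. A row lasts 1/8 s, in which the tool goes at most 62.5 mm and 10.7 degrees, less where a joint would pass 70% of its speed; a pose out of reach is approached as far as the arm can. A call with a gripper value outside its range is refused whole. "fingers" is the opening, from -1 (shut) to 1 (fully open), so that 0 is half open, set as the call begins (left out, the last holds). The fingers move at their own pace and stop on an object; "grip_force" is the grip in N (left out, the last holds). Time passes only in rows, so rows that repeat a pose let the fingers close. It gives the time, the measured TCP pose, the force, the opening and the grip force at its end, in the units of the state.
- r.sense(): the state, without advancing time (a new reading comes with each control period).
- r.grab_frame(name): name is "scene" or "top" or "wrist"; returns the picture (400x640x3 uint8, red, green, blue); there is no depth.
- r.get_calibration(name): a dict with "fx", "fy", "cx", "cy" (pixels), "rvec" (rotation vector, rad) and "tvec" (3), from world to camera coordinates, as OpenCV has them. Camera axes: x right, y down, z forward; pixel columns grow to the right and rows downward; lengths in mm; the calibration is good to about 2 mm. The wrist camera is an equidistant fisheye: a pixel r from the principal point sees the ray r / f radians off the axis. A picture is of the moment at which its call begins: read the wrist's pose just before it. get_calibration takes no time and is no camera call; for the wrist camera it gives the pose at the moment of the call.
- r.sign_off(): hands the job in; it is judged then, once.
The state is a dict: "clock": time; "qpos": joint angles; "qvel": joint speeds; "joint_efforts": joint torques, N m; "eef_pos": TCP position; "tcp_rot": TCP orientation; "contact_force": force on the tool from outside, world axes, zero at the start; "wrist_torque": the same for the moment, N m; "opening": opening from 0.0 (shut) to 1.0 (fully open); "grasp_force": force on a finger pad.
Only numpy, scipy, OpenCV 4.12 (cv2) and the standard library are available. Lean on these libraries where they do the work, as an engineer would, in place of code of your own. Each camera call takes 0.05 s, during which the arm holds its last target. There are 200 camera calls.

## Task

The loaded chute is pushed tail-first under the low blue shelf: draw it by its mouth end fully clear of the shelf without spilling the three blanks, stand it on the bench and let go, then take it by its red tail handle instead. Lift it with all the blanks aboard, bring its mouth over the yellow-sided opening of the blue bin, and only there raise the tail until every blank has slid into the bin. Then set the empty chute down level on the bench, and leave the other things on the bench and shelf where they are.

Things in the scene. Friction and masses are not known exactly. Their poses are not given: they have to be found in the camera images.
- shelf: Low blue steel shelf fixed to the bench, a box 200 mm deep (its x), 240 mm wide (its y), walls 10 mm, open only on its +x side, which has a yellow edge and faces about world -y (the robot's right); the board's underside is 85 mm and its top 97 mm above the bench. Origin: footprint's centre, on the bench; the open edge lies at x = +100 mm.
- chute: Aluminium chute, a straight trough: 140 mm long (its x), 58 mm wide outside (its y), 34 mm high, sheet 3 mm; open on top and at its mouth (+x end), closed at its tail (-x end). Origin: centre of the trough's underside; z up out of the trough. About 0.1 to 0.3 kg. At first its mouth end sticks out some 95 mm from under the shelf, the handle is beneath it.
- chute_handle: Red bar handle fixed to the tail of the chute: 60 mm long (along the chute's x), 20 mm wide (y), 22 mm high (z). Origin: the bar's centre, 100 mm behind (-x) the chute's origin and 30 mm above its underside. Same axes as the chute.
- chute_mouth (a point): Middle of the lower edge of the chute's mouth, on its underside: 70 mm ahead (+x) of the chute's origin.
- blank0: One of three brass-coloured square bar blanks, 60 x 14 x 14 mm, about 90 g, lying loose side by side in the tail half of the trough, along its length (their x). Origin: middle of its underside. They slide along the sheet at about 19 to 30 degrees of slope, not known beforehand.
- blank1: One of three brass-coloured square bar blanks, 60 x 14 x 14 mm, about 90 g, lying loose side by side in the tail half of the trough, along its length (their x). Origin: middle of its underside. They slide along the sheet at about 19 to 30 degrees of slope, not known beforehand.
- blank2: One of three brass-coloured square bar blanks, 60 x 14 x 14 mm, about 90 g, lying loose side by side in the tail half of the trough, along its length (their x). Origin: middle of its underside. They slide along the sheet at about 19 to 30 degrees of slope, not known beforehand.
- bin: Blue bin fixed to the bench, 160 x 160 mm, top plate 130 mm above the bench with an opening in its middle, 80 mm along its x and 76 mm along its y; walls, floor, top plate 4 mm. Yellow cheeks 22 mm high flank the opening's y sides, a yellow stop plate 45 mm high its +x side; the -x side is flush: the chute comes in over it, +x along the bin's +x (about world -y). Origin: footprint's centre, on the bench.
- throat (a point): Centre of the bin's opening, in the upper face of the top plate; axes as the bin's.
- jar: Jar with a yellow lid on top of the shelf, 60 mm across, 80 mm tall. Leave alone.
- oil_bottle: White bottle with yellow cap, 64 mm across, 190 mm tall, standing at the far side of the bench. Leave alone.
- hammer: Hammer lying on the far part of the bench. Leave alone.
- wrench: Steel wrench lying on the near part of the bench. Leave alone.
- brush: Bench brush lying on the near part of the bench. Leave alone.
- file: File with a wooden handle, about 300 mm long, lying on the bench near the robot, to its right. Leave alone.
- hacksaw: Hacksaw with an aluminium frame, about 400 mm long, lying flat on the near part of the bench to the left. Leave alone.

How it is judged (in metres and radians):
On the way, in this order (a step that is already met when the one before it is completed fails the run):
1. the chute stands on the bench fully clear of the shelf (the handle's end in front of the open edge), level, released and at rest, with all three blanks in it (x of chute_handle in the frame of shelf above 0.13 m and height (world z) of chute below 0.01 m and angle between chute's own z axis and vertical below 0.1 rad and contact force between the fingers and chute below 0.2 N and linear speed of chute below 0.02 m/s and x of blank0 in the frame of chute between -0.075 and 0.07 m and y of blank0 in the frame of chute between -0.03 and 0.03 m and z of blank0 in the frame of chute between -0.005 and 0.045 m and x of blank1 in the frame of chute between -0.075 and 0.07 m and y of blank1 in the frame of chute between -0.03 and 0.03 m and z of blank1 in the frame of chute between -0.005 and 0.045 m and x of blank2 in the frame of chute between -0.075 and 0.07 m and y of blank2 in the frame of chute between -0.03 and 0.03 m and z of blank2 in the frame of chute between -0.005 and 0.045 m), for 0.2 s.
2. the chute is lifted off the bench by its tail handle with all three blanks in it (contact force between the fingers and chute_handle above 1 N and height (world z) of chute above 0.03 m and x of blank0 in the frame of chute between -0.075 and 0.07 m and y of blank0 in the frame of chute between -0.03 and 0.03 m and z of blank0 in the frame of chute between -0.005 and 0.045 m and x of blank1 in the frame of chute between -0.075 and 0.07 m and y of blank1 in the frame of chute between -0.03 and 0.03 m and z of blank1 in the frame of chute between -0.005 and 0.045 m and x of blank2 in the frame of chute between -0.075 and 0.07 m and y of blank2 in the frame of chute between -0.03 and 0.03 m and z of blank2 in the frame of chute between -0.005 and 0.045 m), for 0.2 s.
3. the chute, held by its tail handle, begins to tip (over 0.2 rad) with its mouth over the bin's opening and all three blanks still in it (contact force between the fingers and chute_handle above 1 N and angle between chute's own z axis and vertical above 0.2 rad and height (world z) of chute_handle above 0.15 m and horizontal distance between chute_mouth and throat below 0.06 m and distance between chute_mouth and throat below 0.09 m and x of blank0 in the frame of chute between -0.075 and 0.07 m and y of blank0 in the frame of chute between -0.03 and 0.03 m and z of blank0 in the frame of chute between -0.005 and 0.045 m and x of blank1 in the frame of chute between -0.075 and 0.07 m and y of blank1 in the frame of chute between -0.03 and 0.03 m and z of blank1 in the frame of chute between -0.005 and 0.045 m and x of blank2 in the frame of chute between -0.075 and 0.07 m and y of blank2 in the frame of chute between -0.03 and 0.03 m and z of blank2 in the frame of chute between -0.005 and 0.045 m), for 0.05 s.
4. all three blanks are in the bin while the chute is still held by its handle (contact force between the fingers and chute_handle above 1 N and x of blank0 in the frame of bin between -0.08 and 0.08 m and y of blank0 in the frame of bin between -0.08 and 0.08 m and z of blank0 in the frame of bin between -0.005 and 0.115 m and x of blank1 in the frame of bin between -0.08 and 0.08 m and y of blank1 in the frame of bin between -0.08 and 0.08 m and z of blank1 in the frame of bin between -0.005 and 0.115 m and x of blank2 in the frame of bin between -0.08 and 0.08 m and y of blank2 in the frame of bin between -0.08 and 0.08 m and z of blank2 in the frame of bin between -0.005 and 0.115 m), for 0.1 s.
At the end, for the whole second after the job is handed in: All three blanks lie at rest inside the bin, below its top plate (origins below 115 mm, within 80 mm of the bin's axis in its x and y), and the chute stands at rest on the bench, underside down within 10 mm of the surface and level to 0.1 rad (x of blank0 in the frame of bin between -0.08 and 0.08 m and y of blank0 in the frame of bin between -0.08 and 0.08 m and z of blank0 in the frame of bin between -0.005 and 0.115 m and x of blank1 in the frame of bin between -0.08 and 0.08 m and y of blank1 in the frame of bin between -0.08 and 0.08 m and z of blank1 in the frame of bin between -0.005 and 0.115 m and x of blank2 in the frame of bin between -0.08 and 0.08 m and y of blank2 in the frame of bin between -0.08 and 0.08 m and z of blank2 in the frame of bin between -0.005 and 0.115 m and height (world z) of chute between -0.01 and 0.01 m and angle between chute's own z axis and vertical below 0.1 rad and linear speed of chute below 0.02 m/s and linear speed of each of blank0, blank1, blank2 below 0.05 m/s); the robot touches nothing.
It fails at once if any of the jar, oil bottle, hammer, wrench, brush, file or hacksaw is moved more than 30 mm (distance of any of jar, oil_bottle, hammer, wrench, brush, file, hacksaw from where it was at the start of the episode above 0.03 m).
It also fails if it takes over 64 s, if anything falls off the work surface, if the arm or the gripper's body presses on something with over 40 N, if the wrist force passes 120 N, or if a joint passes its speed limit or range.

## Working session

There is one attempt and no reset: what is moved stays moved. The work goes in short steps, Python scripts to look and compute and a tool call to move; the robot and the scene stay as the last step left them, time stands still between calls to the robot, and variables do not carry over. Pictures are saved under pics/ and viewed, at most 10 in all, crops included, and the job is handed in when it is done.

Besides the shell and the picture viewer there is one more tool, called after "Request:" by a JSON object that holds its "fn" and its "kwargs", one argument or row to a line. carry_out: Moves the arm, as the interface text tells. Its arguments: {"type":"object","properties":{"targets":{"type":"array","items":{"type":"object","properties":{"dp":{"type":"array","items":{"type":"number"}},"yaw":{"type":"number"}}}},"fingers":{"type":"number"},"grip_force":{"type":"number"}},"required":["targets"]}

```bash
mkdir -p pics; ls; cat > h.py <<'E'
import numpy as np, cv2, json
from rig import r
from scipy.spatial.transform import Rotation as Rt
def snap(n,f):
    im=r.grab_frame(n); cv2.imwrite('pics/'+f,im[:,:,::-1]); return im
def ray(n,uv,c=None):
    c=c or r.get_calibration(n); R=cv2.Rodrigues(np.array(c['rvec'],float))[0]; t=np.array(c['tvec'],float).ravel()
    x=(uv[0]-c['cx'])/c['fx']; y=(uv[1]-c['cy'])/c['fy']
    if n=='wrist':
        th=np.hypot(x,y); s=np.sin(th)/th if th>0 else 1; d=np.array([x*s,y*s,np.cos(th)])
    else: d=np.array([x,y,1.])
    return -R.T@t, R.T@d
def at(n,uv,z,c=None):
    o,d=ray(n,uv,c); return o+d*(z-o[2])/d[2]
E
python3 - <<'E'
from h import *
s=r.sense(); print(s, r.tip_reach)
snap('top','top0.png'); snap('scene','scene0.png'); 
for n in('top','scene','wrist'):
    c=r.get_calibration(n); print(n,c)
E
```

```text
pics
{'clock': 0.0, 'qpos': array([-1.33838207e+00,  3.53646414e-01,  1.63413677e+00, -3.12581162e-06,
        1.15517432e+00, -2.39397328e-03]), 'qvel': array([-0.00127653,  0.00104704, -0.00064695, -0.00015823, -0.0011543 ,
       -0.00097568]), 'joint_efforts': array([-2.93509016e-03, -6.05257201e+01, -3.42064941e+01, -1.60723744e-04,
        9.47237480e-03,  1.43500461e-05]), 'eef_pos': array([ 145.30756266, -607.40308503,  238.56161881]), 'tcp_rot': array([-3.14022780e+00, -4.09438631e-07,  2.34809497e-01]), 'contact_force': array([-0.98005014, -0.28224018, -0.05268047]), 'wrist_torque': array([ 0.0076255 , -0.01025495,  0.00786579]), 'grasp_force': 0.0, 'opening': 0.9972602340568727} 8.0
top {'fx': 411.6534825558174, 'fy': 411.6534825558174, 'cx': 318.57462951201006, 'cy': 205.70113386937982, 'rvec': array([ 2.18811017, -2.19250948,  0.03150767]), 'tvec': array([  50.27043997,  531.22805128, 1306.548871  ])}
scene {'fx': 513.889766441435, 'fy': 513.889766441435, 'cx': 314.61085520797525, 'cy': 199.59333254309925, 'rvec': array([ 2.43187613,  0.57339445, -0.19617839]), 'tvec': array([-499.29174725,  -69.58640624, 1579.66054631])}
wrist {'fx': 309.70691628693146, 'fy': 309.70691628693146, 'cx': 318.4369718958795, 'cy': 200.35808549668218, 'rvec': array([-2.29573268,  1.81117623,  0.24330458]), 'tvec': array([-623.32372058,  -33.39007619,  377.64132695])}
```

View pics/top0.png

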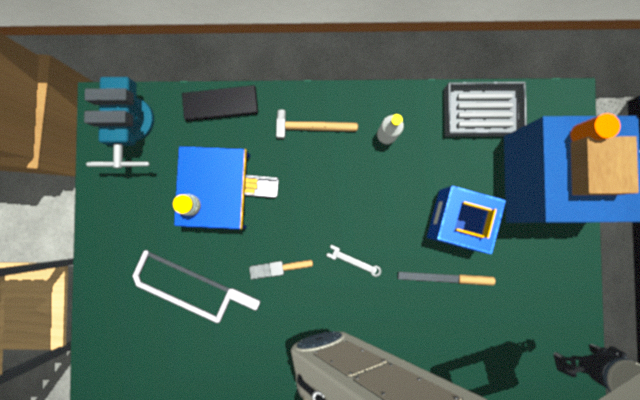

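View pics/scene0.png

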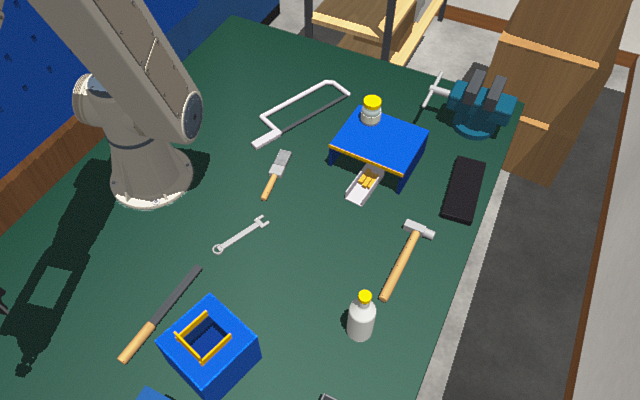

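```bash
python3 - <<'E'
from h import *
im=cv2.imread('pics/top0.png')
a=cv2.resize(im[140:240,170:290],None,fx=5,fy=5,interpolation=3)
b=cv2.resize(im[175:265,420:520],None,fx=5,fy=5,interpolation=3)
a=a[:450]
cv2.imwrite('pics/m0.png',cv2.resize(np.hstack([a,b[:450]]),None,fx=.727,fy=.727))
from h import *
for n,uv,z in [('shelf nl',(177,147),97),('open far',(246,149),97),('open near',(243,230),97),('wall near',(174,228),97),('mouthfar',(278,178),34),('mouthnear',(276,198),34),('binA',(449,187),130),('binB',(505,198),130),('binC',(492,254),130),('binD',(431,238),130),('thr',(476,220),130)]:
    print(n,at('top',uv,z).round())
E
```

```text
shelf nl [707. 477.  97.]
open far [700. 267.  97.]
open near [455. 275.  97.]
wall near [461. 483.  97.]
mouthfar [618. 177.  34.]
mouthnear [555. 183.  34.]
binA [ 580. -332.  130.]
binB [ 547. -493.  130.]
binC [ 385. -453.  130.]
binD [ 432. -278.  130.]
thr [ 483. -409.  130.]
```

View pics/m0.png

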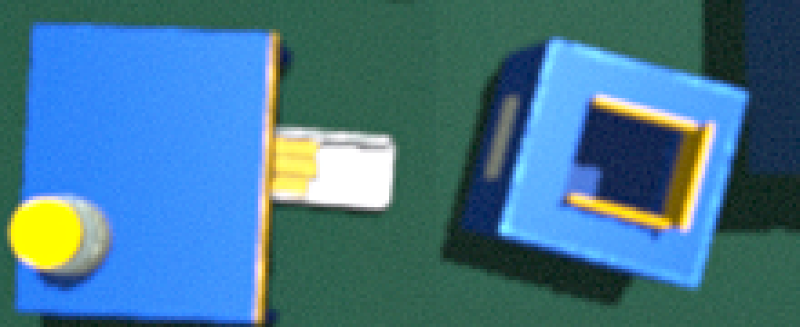

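```bash
python3 - <<'E'
from h import *
B=[at('top',p,130)[:2] for p in [(453.6,186),(505.8,199.8),(492,254.2),(437.6,239.6)]]
print('bin',np.round(B),[np.linalg.norm(B[i]-B[i-1]).round() for i in range(4)],np.mean(B,0).round(1))
d=B[1]-B[0]+B[2]-B[3]; e=B[0]-B[3]+B[1]-B[2]
print('yaw',np.degrees(np.arctan2(d[1],d[0])),np.degrees(np.arctan2(e[1],e[0]))-90)
M=[at('top',p,34)[:2] for p in [(278.1,177.4),(277.3,197.5)]]
print('mouth',np.round(M,1),np.linalg.norm(M[0]-M[1]))
S=[at('top',p,97)[:2] for p in [(246.5,148.8),(242.4,228.6)]]
d=S[0]-S[1];print('edge',np.round(S),np.linalg.norm(d),np.degrees(np.arctan2(d[1],d[0]))-90)
s=r.sense();c=r.get_calibration('wrist');R=cv2.Rodrigues(c['rvec'])[0]
print('cam in tool',Rt.from_euler('xyz',s['tcp_rot']).inv().apply(-R.T@c['tvec']-s['eef_pos']))
R0=Rt.from_euler('xyz',s['tcp_rot']); print('goal dp',R0.inv().apply(np.array([588,140,200])-s['eef_pos']))
E
```

```text
bin [[ 582. -346.]
 [ 542. -495.]
 [ 385. -453.]
 [ 427. -297.]] [np.float64(163.0), np.float64(155.0), np.float64(163.0), np.float64(161.0)] [ 484.  -397.7]
yaw -105.16270018475029 -106.3359632354549
mouth [[620.4 176.9]
 [556.6 179.2]] 63.816197352657255
edge [[700. 266.]
 [459. 276.]] 241.3803245022215 -92.5669263487945
cam in tool [  66.77829726   -0.93728609 -133.70612536]
goal dp [ 604.43622566 -623.90036622   39.41187169]
```

Request:
{"fn": "carry_out", "kwargs": {
  "targets": [
    {"dp": [607, -634, 9], "yaw": -74.5},
    {"dp": [607, -634, 9], "yaw": -74.5},
    {"dp": [607, -634, 9], "yaw": -74.5},
    {"dp": [607, -634, 9], "yaw": -74.5},
    {"dp": [607, -634, 9], "yaw": -74.5},
    {"dp": [607, -634, 9], "yaw": -74.5},
    {"dp": [607, -634, 9], "yaw": -74.5},
    {"dp": [607, -634, 9], "yaw": -74.5},
    {"dp": [607, -634, 9], "yaw": -74.5},
    {"dp": [607, -634, 9], "yaw": -74.5},
    {"dp": [607, -634, 9], "yaw": -74.5},
    {"dp": [607, -634, 9], "yaw": -74.5}
  ],
  "fingers": 1,
  "grip_force": 60
}}

```text
clock: 1.6
eef_pos: [524.4, 41.7, 231.5]
tcp_rot: [-3.142, 0.0, 1.535]
contact_force: [0.8, -0.9, 0.0]
opening: 1.0
grasp_force: 0.0
```

Request:
{"fn": "carry_out", "kwargs": {
  "targets": [
    {"dp": [55, 30, 0], "yaw": 0},
    {"dp": [108, 60, 0], "yaw": 0},
    {"dp": [108, 60, 0], "yaw": 0},
    {"dp": [108, 60, 0], "yaw": 0}
  ]
}}

```text
clock: 2.1
eef_pos: [586.9, 145.3, 230.9]
tcp_rot: [-3.14, 0.001, 1.536]
contact_force: [-0.3, -1.1, -0.3]
opening: 1.002
grasp_force: 0.0
```

```bash
python3 - <<'E'
from h import *
import pickle
s=r.sense();c=r.get_calibration('wrist');pickle.dump((s,c),open('w1.pkl','wb'))
snap('wrist','w1.png');print(s['eef_pos'],s['tcp_rot'])
E
```

```text
[586.93959997 145.32665379 230.86641936] [-3.13999533e+00  7.37226763e-04  1.53584620e+00]
```

View pics/w1.png

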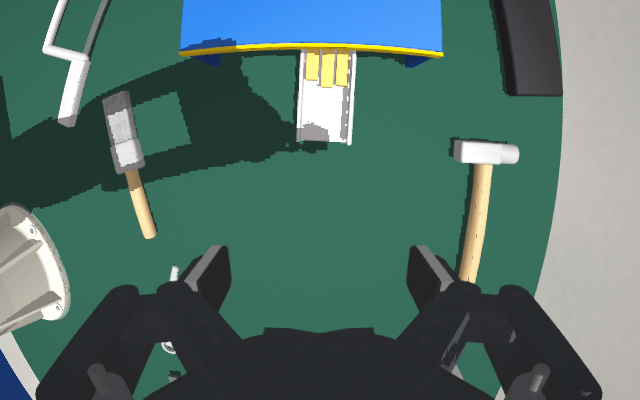

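```bash
python3 - <<'E'
from h import *
import pickle
s,c=pickle.load(open('w1.pkl','rb'))
g=lambda p,z:at('wrist',p,z,c)[:2]
ml,mr,tl,tr=g((296.5,141),34),g((351.5,144.5),34),g((301,55),34),g((355.5,55),34)
print(np.round([ml,mr,tl,tr],1),np.linalg.norm(ml-mr),np.linalg.norm(tl-tr))
for a,b in((tl,ml),(tr,mr)): d=b-a; print(np.degrees(np.arctan2(d[1],d[0])))
e=[g((180,54),97),g((442,54),97)]; d=e[1]-e[0];print('edge',np.round(e),np.linalg.norm(d),np.degrees(np.arctan2(d[1],d[0])))
R0=Rt.from_euler('xyz',s['tcp_rot']);m=(ml+mr)/2
print('mid',m,R0.inv().apply(np.r_[m,34]-s['eef_pos']), R0.as_matrix().round(3))
E
python3 -c "
import cv2;im=cv2.imread('pics/w1.png')[35:155,270:390];cv2.imwrite('pics/w1c.png',cv2.resize(im,None,fx=5,fy=5,interpolation=2))"
```

```text
[[565.  189. ]
 [623.5 183.3]
 [573.3 281.6]
 [630.7 280.1]] 58.83969809076256 57.43101982653124
-95.11453840355445
-94.21473907993713
edge [[466. 282.]
 [702. 272.]] 236.90489167583823 -2.5025912815556657
mid [594.24584993 186.14504921] [ 41.1938943    6.18987321 196.8264675 ] [[ 0.035  0.999 -0.002]
 [ 0.999 -0.035 -0.001]
 [-0.001 -0.002 -1.   ]]
```

View pics/w1c.png

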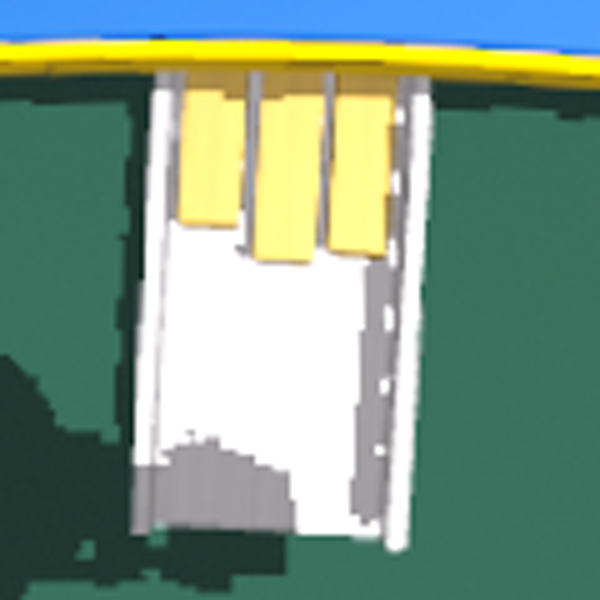

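Request:
{"fn": "carry_out", "kwargs": {
  "targets": [
    {"dp": [40, 6.5, 40], "yaw": 2.7},
    {"dp": [57, 6.5, 80], "yaw": 2.7},
    {"dp": [57, 6.5, 130], "yaw": 2.7},
    {"dp": [57, 6.5, 170], "yaw": 2.7},
    {"dp": [57, 6.5, 200], "yaw": 2.7},
    {"dp": [57, 6.5, 214], "yaw": 2.7},
    {"dp": [57, 6.5, 216], "yaw": 2.7},
    {"dp": [57, 6.5, 216], "yaw": 2.7}
  ]
}}

```text
clock: 3.15
eef_pos: [596.9, 202.1, 16.8]
tcp_rot: [3.14, -0.001, 1.488]
contact_force: [0.2, -0.2, 0.5]
opening: 0.999
grasp_force: 0.0
```

Request:
{"fn": "carry_out", "kwargs": {
  "targets": [
    {"dp": [0, 0, 0], "yaw": 0},
    {"dp": [0, 0, 0], "yaw": 0},
    {"dp": [0, 0, 0], "yaw": 0},
    {"dp": [0, 0, 0], "yaw": 0}
  ],
  "fingers": -1,
  "grip_force": 40
}}

```text
clock: 3.65
eef_pos: [596.6, 202.4, 16.8]
tcp_rot: [3.14, -0.0, 1.488]
contact_force: [-1.0, -1.2, 6.8]
opening: 0.672
grasp_force: 42.1
```

Request:
{"fn": "carry_out", "kwargs": {
  "targets": [
    {"dp": [-5, 0, -1], "yaw": 0},
    {"dp": [-15, 0, -1], "yaw": 0},
    {"dp": [-30, 0, -1], "yaw": 0},
    {"dp": [-48, 0, -1], "yaw": 0},
    {"dp": [-68, 0, -1], "yaw": 0},
    {"dp": [-90, 0, -1], "yaw": 0},
    {"dp": [-112, 0, -1], "yaw": 0},
    {"dp": [-132, 0, -1], "yaw": 0},
    {"dp": [-150, 0, -1], "yaw": 0},
    {"dp": [-164, 0, -1], "yaw": 0},
    {"dp": [-172, 0, -1], "yaw": 0},
    {"dp": [-175, 0, -1], "yaw": 0}
  ]
}}

```text
clock: 5.15
eef_pos: [581.7, 26.8, 16.8]
tcp_rot: [3.141, -0.0, 1.487]
contact_force: [0.2, 4.6, 5.5]
opening: 0.671
grasp_force: 44.0
```

Request:
{"fn": "carry_out", "kwargs": {
  "targets": [
    {"dp": [0, 0, 1], "yaw": 0},
    {"dp": [0, 0, 1], "yaw": 0}
  ]
}}

```text
clock: 5.4
eef_pos: [581.7, 26.7, 16.7]
tcp_rot: [3.141, 0.001, 1.488]
contact_force: [-3.8, -0.9, 19.1]
opening: 0.671
grasp_force: 45.4
```

Request:
{"fn": "carry_out", "kwargs": {
  "targets": [
    {"dp": [0, 0, 0], "yaw": 0},
    {"dp": [0, 0, 0], "yaw": 0},
    {"dp": [0, 0, 0], "yaw": 0},
    {"dp": [0, 0, 0], "yaw": 0}
  ],
  "fingers": 1
}}

```text
clock: 5.9
eef_pos: [581.4, 27.7, 15.3]
tcp_rot: [-3.141, 0.0, 1.488]
contact_force: [0.3, -0.9, -0.6]
opening: 1.0
grasp_force: 0.0
```

Request:
{"fn": "carry_out", "kwargs": {
  "targets": [
    {"dp": [0, 0, -20], "yaw": 0},
    {"dp": [0, 0, -60], "yaw": 0},
    {"dp": [0, 0, -110], "yaw": 0},
    {"dp": [10, 0, -160], "yaw": 0},
    {"dp": [40, 0, -180], "yaw": 0},
    {"dp": [60, 0, -180], "yaw": 0},
    {"dp": [60, 0, -180], "yaw": 0},
    {"dp": [60, 0, -180], "yaw": 0}
  ]
}}

```text
clock: 6.9
eef_pos: [585.7, 87.2, 194.3]
tcp_rot: [-3.139, 0.001, 1.489]
contact_force: [-0.1, -0.2, -0.5]
opening: 0.997
grasp_force: 0.0
```

```bash
python3 - <<'E'
from h import *
import pickle
s=r.sense();c=r.get_calibration('wrist');pickle.dump((s,c),open('w2.pkl','wb'))
im=snap('wrist','w2.png');print(s['eef_pos'],s['tcp_rot'])
E
```

```text
[585.68321269  87.23653052 194.33454407] [-3.13928379e+00  8.79269912e-04  1.48856677e+00]
```

View pics/w2.png

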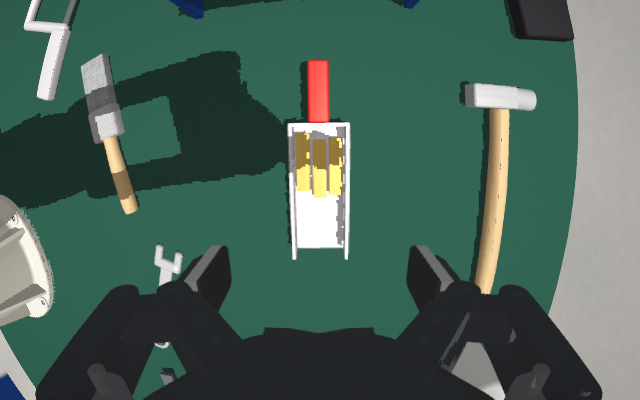

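```bash
python3 - <<'E'
from h import *
import pickle
s,c=pickle.load(open('w2.pkl','rb'))
g=lambda p,z:at('wrist',p,z,c)[:2]
a,b,d,e=g((307,61),41),g((328,61),41),g((308.5,122),41),g((329.5,122),41)
print(np.round([a,b,d,e],1),np.linalg.norm(a-b),np.linalg.norm(a-d))
v=(d+e-a-b); print(np.degrees(np.arctan2(v[1],v[0])))
m=(a+b+d+e)/4; ml,mr=g((294,258),34),g((347,258),34); print('mouth',ml,mr,np.linalg.norm((ml+mr)/2-m))
v=(ml+mr)/2-m;print(np.degrees(np.arctan2(v[1],v[0])))
R0=Rt.from_euler('xyz',s['tcp_rot'])
print('mid',m,R0.inv().apply(np.r_[m,30]-s['eef_pos']))
E
```

```text
[[585.1 208.5]
 [604.1 206.9]
 [581.7 151.4]
 [600.9 149.9]] 19.138551463467433 57.17849843635904
-93.34379934009515
mouth [553.66578302  13.99314298] [609.24369368   9.41091274] 167.86742321687328
-93.92260304235575
mid [592.93835897 179.1761997 ] [9.23693842e+01 5.82290632e-02 1.64253693e+02]
```

Request:
{"fn": "carry_out", "kwargs": {
  "targets": [
    {"dp": [50, 0, 20], "yaw": -0.5},
    {"dp": [97, 0, 60], "yaw": -0.5},
    {"dp": [97, 0, 110], "yaw": -0.5},
    {"dp": [97, 0, 150], "yaw": -0.5},
    {"dp": [97, 0, 170], "yaw": -0.5},
    {"dp": [87, 0, 174], "yaw": -0.5},
    {"dp": [87, 0, 174], "yaw": -0.5}
  ]
}}

```text
clock: 7.82
eef_pos: [594.4, 173.2, 22.4]
tcp_rot: [3.141, -0.0, 1.496]
contact_force: [-0.3, 0.4, 0.3]
opening: 0.998
grasp_force: 0.0
```

Request:
{"fn": "carry_out", "kwargs": {
  "targets": [
    {"dp": [0, 0, 0], "yaw": 0},
    {"dp": [0, 0, 0], "yaw": 0},
    {"dp": [0, 0, 0], "yaw": 0},
    {"dp": [0, 0, 0], "yaw": 0},
    {"dp": [0, 0, 0], "yaw": 0},
    {"dp": [0, 0, 0], "yaw": 0},
    {"dp": [0, 0, 0], "yaw": 0}
  ],
  "fingers": -1,
  "grip_force": 120
}}

```text
clock: 8.7
eef_pos: [593.9, 174.4, 22.3]
tcp_rot: [3.141, -0.0, 1.497]
contact_force: [-2.3, -0.4, 7.0]
opening: 0.212
grasp_force: 117.1
```

Request:
{"fn": "carry_out", "kwargs": {
  "targets": [
    {"dp": [0, 0, -2], "yaw": 0},
    {"dp": [0, 0, -6], "yaw": 0},
    {"dp": [0, 0, -12], "yaw": 0},
    {"dp": [0, 0, -20], "yaw": 0},
    {"dp": [0, 0, -30], "yaw": 0},
    {"dp": [0, 0, -40], "yaw": 0},
    {"dp": [0, 0, -48], "yaw": 0},
    {"dp": [0, 0, -54], "yaw": 0},
    {"dp": [0, 0, -58], "yaw": 0},
    {"dp": [0, 0, -60], "yaw": 0},
    {"dp": [0, 0, -60], "yaw": 0}
  ]
}}

```text
clock: 10.07
eef_pos: [593.8, 174.3, 81.6]
tcp_rot: [-3.142, -0.0, 1.497]
contact_force: [1.2, -0.4, -4.9]
opening: 0.211
grasp_force: 117.6
```

```bash
python3 - <<'E'
from h import *
s=r.sense();print(s['contact_force'],s['wrist_torque'],s['eef_pos'])
a=snap('scene','s3.png'); 
a=cv2.imread('pics/s3.png')[80:250,290:470]
b=snap('wrist','w3.png')[:,:,::-1]
cv2.imwrite('pics/m3.png',np.hstack([cv2.resize(a,(424,400),interpolation=2),cv2.resize(b[:,160:480],(320,400))]))
E
```

```text
[ 1.18456205 -0.41808913 -4.93642953] [ 0.35100016 -0.0464793  -0.05923867] [593.80343439 174.27379187  81.57052002]
```

View pics/m3.png

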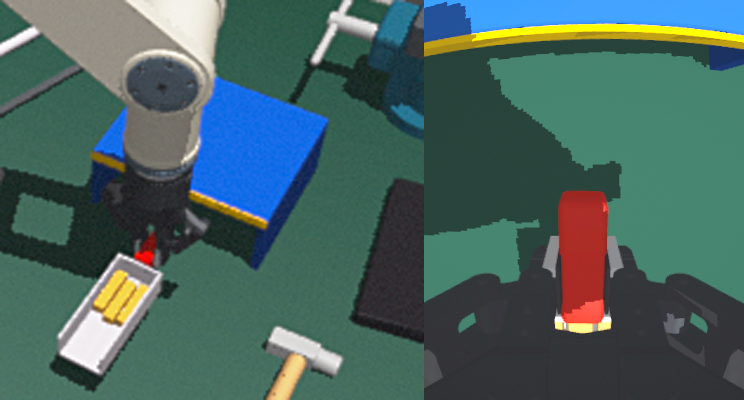

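Request:
{"fn": "carry_out", "kwargs": {
  "targets": [
    {"dp": [-5, 0, -5], "yaw": 0},
    {"dp": [-15, -1, -15], "yaw": 0.5},
    {"dp": [-32, -2, -30], "yaw": 1},
    {"dp": [-56, -4, -46], "yaw": 1.7},
    {"dp": [-86, -6, -62], "yaw": 2.5},
    {"dp": [-120, -9, -78], "yaw": 3.5},
    {"dp": [-155, -12, -92], "yaw": 4.5},
    {"dp": [-190, -15, -102], "yaw": 5.5},
    {"dp": [-225, -18, -108], "yaw": 6.5},
    {"dp": [-260, -21, -110], "yaw": 7.5},
    {"dp": [-292, -23, -110], "yaw": 8.5},
    {"dp": [-322, -25, -110], "yaw": 9.3}
  ]
}}

```text
clock: 11.68
eef_pos: [543.9, -147.4, 192.8]
tcp_rot: [3.141, 0.0, 1.332]
contact_force: [0.6, -0.6, -4.6]
opening: 0.209
grasp_force: 117.7
```

Request:
{"fn": "carry_out", "kwargs": {
  "targets": [
    {"dp": [-22, -1, 0], "yaw": 0.6},
    {"dp": [-38, -2, 0], "yaw": 1.2},
    {"dp": [-48, -3, 0], "yaw": 1.7},
    {"dp": [-54, -3.5, 0], "yaw": 2.0},
    {"dp": [-57, -4, 0], "yaw": 2.2},
    {"dp": [-57, -4, 0], "yaw": 2.2}
  ]
}}

```text
clock: 12.42
eef_pos: [527.9, -199.2, 191.6]
tcp_rot: [-3.141, -0.0, 1.296]
contact_force: [1.0, 0.3, -4.7]
opening: 0.21
grasp_force: 117.7
```

```bash
python3 - <<'E'
from h import *
s=r.sense();print(s['clock'],s['contact_force'],s['wrist_torque'],s['eef_pos'],s['tcp_rot'])
a=snap('scene','s4.png')[:,:,::-1][220:400,100:330]; b=snap('top','t4.png')[:,:,::-1][150:270,360:520]
cv2.imwrite('pics/m4.png',np.hstack([cv2.resize(a,None,fx=1.9,fy=1.9,interpolation=2)[:340],cv2.resize(b,None,fx=2.2,fy=2.2,interpolation=2).__getitem__(slice(0,264)) if 0 else cv2.resize(b,(453,340),interpolation=2)])[:,:800] if 0 else np.hstack([cv2.resize(a,(400,313),interpolation=2),cv2.resize(b,(400,313),interpolation=2)]))
E
```

```text
12.425 [ 0.99922669  0.25170898 -4.73180985] [ 0.37607439 -0.12325831 -0.01533128] [ 527.86027219 -199.2199042   191.55572646] [-3.14149258e+00 -1.12639806e-04  1.29621646e+00]
```

View pics/m4.png

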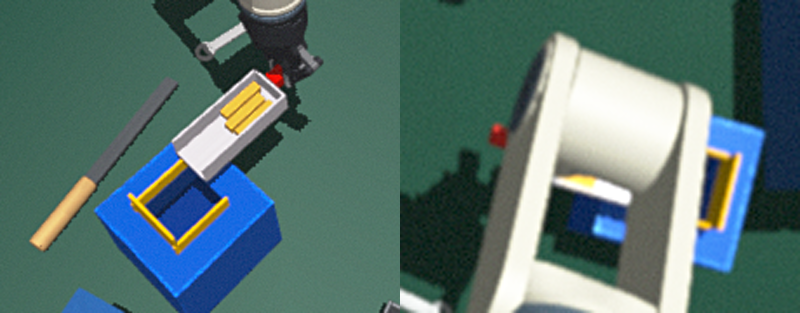

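```bash
python3 - <<'E'
from h import *
s=r.sense();c=r.get_calibration('scene')
P=lambda p:cv2.projectPoints(np.array(p,float).reshape(-1,3),c['rvec'],c['tvec'],np.array([[c['fx'],0,c['cx']],[0,c['fy'],c['cy']],[0,0,1]]),None)[0].reshape(-1,2).round(1)
Rb=Rt.from_euler('z',-105.7,degrees=True)
bin=lambda p:Rb.apply(p)+[484,-398,0]
print('bin plate corners',P(bin([[-80,80,130],[80,80,130],[80,-80,130],[-80,-80,130]])).tolist())
print('cheeks/stop tops', P(bin([[-40,38,152],[-40,-38,152],[40,38,152],[40,-38,152],[40,38,175],[40,-38,175]])).tolist())
# chute: grip at chute x=-95,z=30 ; grasp point z = tcp+11 ~ chute z 33
h=s['eef_pos']; uz=h[2]-22.3
for tilt in (0,4,8):
  Rc=Rt.from_euler('ZY',[-105.7,tilt],degrees=True)
  ch=lambda p:Rc.apply(np.array(p,float)-[-95,0,30])+[h[0],h[1],uz+30]
  print(tilt,'chute mouth lower L/R, rim L/R, tail rim',P(ch([[70,29,0],[70,-29,0],[70,29,34],[70,-29,34],[-70,29,34],[-70,-29,34]])).tolist())
im=cv2.imread('pics/s4.png')[220:400,130:310]; cv2.imwrite('pics/s4c.png',cv2.resize(im,None,fx=3.3,fy=3.3,interpolation=2))
E
```

```text
bin plate corners [[254.9, 336.4], [198.6, 391.3], [151.3, 341.2], [207.3, 292.3]]
cheeks/stop tops [[227.1, 333.0], [204.2, 311.1], [198.5, 359.9], [175.7, 336.6], [196.5, 355.9], [173.4, 332.3]]
0 chute mouth lower L/R, rim L/R, tail rim [[219.1, 324.2], [201.6, 307.5], [216.7, 317.5], [198.8, 300.5], [264.4, 274.0], [246.5, 258.8]]
4 chute mouth lower L/R, rim L/R, tail rim [[220.7, 325.6], [203.3, 309.0], [217.5, 319.7], [199.8, 302.9], [264.4, 274.4], [246.5, 259.3]]
8 chute mouth lower L/R, rim L/R, tail rim [[222.6, 326.6], [205.3, 310.2], [218.7, 321.7], [201.1, 305.0], [264.4, 274.8], [246.6, 259.7]]
```

View pics/s4c.png

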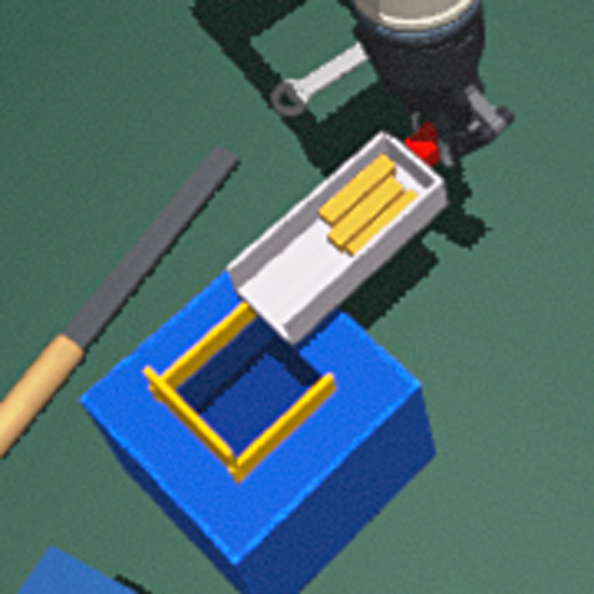

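```bash
python3 - <<'E'
from h import *
Q=[at('scene',p,130)[:2] for p in [(257.9,336.7),(202.7,390.3),(154.8,341.2)]]
print(np.round(Q,1),[np.linalg.norm(Q[0]-Q[1]),np.linalg.norm(Q[1]-Q[2])])
C=(Q[0]+Q[2])/2; d=Q[1]-Q[0]; e=Q[1]-Q[2]
print('centre',C,np.degrees(np.arctan2(d[1],d[0])),np.degrees(np.arctan2(e[1],e[0]))-180)
m=[at('scene',p,169)[:2] for p in [(217.9,323.9),(203.6,308.8)]]; print('mouth',np.mean(m,0),np.linalg.norm(m[0]-m[1]))
t=[at('scene',p,203)[:2] for p in [(264.8,275.5),(246.7,260.3)]]; print('tail rim',np.mean(t,0),np.linalg.norm(t[0]-t[1]))
d=np.mean(m,0)-np.mean(t,0); print(np.linalg.norm(d),np.degrees(np.arctan2(d[1],d[0])))
u=np.array([np.cos(np.radians(-105.7)),np.sin(np.radians(-105.7))]);n=np.array([-u[1],u[0]])
for q in (np.mean(m,0),np.mean(t,0),r.sense()['eef_pos'][:2]): print('in bin frame',(q-C)@u,(q-C)@n)
E
```

```text
[[ 589.  -340.3]
 [ 545.7 -491.2]
 [ 392.2 -450. ]] [np.float64(156.99571798149137), np.float64(158.89410159746032)]
centre [ 490.60727762 -395.12928072] -105.99524158823564 -195.02768264707004
mouth [ 484.73096632 -358.41573267] 50.028397020068546
tail rim [ 523.65813218 -226.07446476] 58.30338575387413
137.94758219300311 -106.39084074824673
in bin frame -33.753697233714824 -15.59177887203759
in bin frame -171.69125200078585 -13.928523697196184
in bin frame -198.84981160655087 -17.143340952471483
```

Request:
{"fn": "carry_out", "kwargs": {
  "targets": [
    {"dp": [-3, 3, 0], "yaw": 0},
    {"dp": [-9, 8, 0], "yaw": 0},
    {"dp": [-15, 12, 0], "yaw": 0},
    {"dp": [-19, 14, 4], "yaw": 0},
    {"dp": [-19, 14, 12], "yaw": 0},
    {"dp": [-19, 14, 20], "yaw": 0},
    {"dp": [-19, 14, 26], "yaw": 0},
    {"dp": [-19, 14, 29], "yaw": 0},
    {"dp": [-19, 14, 30], "yaw": 0},
    {"dp": [-19, 14, 30], "yaw": 0}
  ]
}}

```text
clock: 13.78
eef_pos: [536.2, -221.6, 161.7]
tcp_rot: [3.141, 0.0, 1.296]
contact_force: [-0.3, -0.0, -3.8]
opening: 0.208
grasp_force: 117.7
```

```bash
python3 - <<'E'
from h import *
s=r.sense();print(s['clock'],s['contact_force'],s['wrist_torque'],s['eef_pos'],s['tcp_rot'])
E
```

```text
13.775 [-0.28355499 -0.01575923 -3.8312338 ] [ 0.30542196 -0.08365657  0.0020774 ] [ 536.24527028 -221.57153421  161.73252672] [3.14133755e+00 2.73278095e-05 1.29601158e+00]
```

Request:
{"fn": "carry_out", "kwargs": {
  "targets": [
    {"dp": [0, 0, 0], "yaw": 0},
    {"dp": [0, 0, 0], "yaw": 0},
    {"dp": [0, 0, -2], "yaw": 0},
    {"dp": [0, 0, -5], "yaw": 0},
    {"dp": [0, 0, -9], "yaw": 0},
    {"dp": [0, 0, -13], "yaw": 0},
    {"dp": [0, 0, -13], "yaw": 0}
  ],
  "grip_force": 40
}}

```text
clock: 14.65
eef_pos: [536.4, -221.7, 175.1]
tcp_rot: [3.141, 0.0, 1.296]
contact_force: [0.8, -0.4, -4.0]
opening: 0.209
grasp_force: 117.7
```

```bash
cat > st.py <<'E'
from h import *
s=r.sense();R0=Rt.from_euler('xyz',s['tcp_rot']);print(s['clock'],'F',s['contact_force'].round(1),'tool',R0.inv().apply(s['wrist_torque']).round(2),s['eef_pos'].round(1))
c=r.get_calibration('scene')
im=snap('scene','x.png')
hsv=cv2.cvtColor(im,cv2.COLOR_RGB2HSV)
h=s['eef_pos']; uz=h[2]-22.3
K=np.array([[c['fx'],0,c['cx']],[0,c['fy'],c['cy']],[0,0,1]])
P=lambda p:cv2.projectPoints(np.array(p,float).reshape(-1,3),c['rvec'],c['tvec'],K,None)[0].reshape(-1,2)
# chute floor/walls mask: grey bright low saturation
m=((hsv[:,:,1]<40)&(hsv[:,:,2]>110)).astype(np.uint8); best=[]
sat=hsv[:,:,1].astype(int)
for tilt in range(-4,60,2):
  Rc=Rt.from_euler('ZY',[np.degrees(s['tcp_rot'][2])-180,tilt],degrees=True)
  ch=lambda p:Rc.apply(np.array(p,float)-[-95,0,30])+[h[0],h[1],uz+30]
  poly=P(ch([[70,29,0],[70,-29,0],[70,-29,34],[-70,-29,34],[-70,29,34],[70,29,34]]))
  hull=cv2.convexHull(poly.astype(np.float32)).astype(np.int32)
  k=np.zeros(m.shape,np.uint8);cv2.fillPoly(k,[hull],1)
  al=m|(((hsv[:,:,0]>18)&(hsv[:,:,0]<30)&(sat>60)&(hsv[:,:,2]>110)).astype(np.uint8))
  x0,y0=hull.reshape(-1,2).min(0)-0;roi=cv2.dilate(k,np.ones((25,25)))
  best.append((round((k&al).sum()/((k|(m&roi)).sum()),3),tilt))
print('tilt fit',sorted(best)[-4:])
print('mouth z',{t:round(uz+30-165*np.sin(np.radians(t))-30*np.cos(np.radians(t))) for _,t in sorted(best)[-2:]})
E
python3 st.py
```

```text
14.65 F [ 0.8 -0.4 -4. ] tool [-0.    0.34 -0.04] [ 536.4 -221.7  175.1]
tilt fit [(np.float64(0.821), 6), (np.float64(0.845), 0), (np.float64(0.849), 4), (np.float64(0.867), 2)]
mouth z {4: 141, 2: 147}
```

Request:
{"fn": "carry_out", "kwargs": {
  "targets": [
    {"dp": [0, 0, 0], "yaw": 0},
    {"dp": [0, 0, 0], "yaw": 0},
    {"dp": [0, 0, 0], "yaw": 0}
  ],
  "grip_force": 40,
  "fingers": -1
}}

```text
clock: 15.08
eef_pos: [536.0, -221.5, 174.5]
tcp_rot: [-3.141, -0.0, 1.296]
contact_force: [-0.1, 0.3, -5.5]
opening: 0.208
grasp_force: 117.7
```

```bash
python3 st.py
```

```text
15.075 F [-0.1  0.3 -5.5] tool [-0.04  0.37 -0.02] [ 536.  -221.5  174.5]
tilt fit [(np.float64(0.823), 6), (np.float64(0.842), 0), (np.float64(0.85), 4), (np.float64(0.865), 2)]
mouth z {4: 141, 2: 146}
```

Request:
{"fn": "carry_out", "kwargs": {
  "targets": [
    {"dp": [0, 0, 0], "yaw": 0},
    {"dp": [0, 0, 0], "yaw": 0},
    {"dp": [0, 0, 0], "yaw": 0}
  ],
  "grip_force": 30,
  "fingers": -0.64
}}

```text
clock: 15.5
eef_pos: [536.1, -221.5, 174.6]
tcp_rot: [-3.142, -0.0, 1.296]
contact_force: [0.1, -0.5, -4.5]
opening: 0.209
grasp_force: 117.7
```

```bash
python3 st.py
```

```text
15.5 F [ 0.1 -0.5 -4.5] tool [-0.03  0.36 -0.06] [ 536.1 -221.5  174.6]
tilt fit [(np.float64(0.824), 6), (np.float64(0.844), 0), (np.float64(0.847), 4), (np.float64(0.866), 2)]
mouth z {4: 141, 2: 147}
```

Request:
{"fn": "carry_out", "kwargs": {
  "targets": [
    {"dp": [-4, 0, 2], "yaw": 0},
    {"dp": [-10, 0, 4], "yaw": 0},
    {"dp": [-18, 0, 7], "yaw": 0},
    {"dp": [-27, 0, 9], "yaw": 0},
    {"dp": [-35, 0, 9], "yaw": 0},
    {"dp": [-42, 0, 9], "yaw": 0},
    {"dp": [-46, 0, 9], "yaw": 0},
    {"dp": [-47, 0, 9], "yaw": 0},
    {"dp": [-47, 0, 9], "yaw": 0}
  ]
}}

```text
clock: 16.68
eef_pos: [523.4, -266.7, 165.6]
tcp_rot: [3.142, -0.0, 1.296]
contact_force: [-0.7, 0.3, -5.0]
opening: 0.207
grasp_force: 117.7
```

```bash
python3 st.py; python3 -c "
import cv2;im=cv2.imread('pics/x.png')[220:400,130:310];cv2.imwrite('pics/s5c.png',cv2.resize(im,None,fx=3.3,fy=3.3,interpolation=2))"
```

```text
16.675 F [-0.7  0.3 -5. ] tool [-0.01  0.33 -0.  ] [ 523.4 -266.7  165.6]
tilt fit [(np.float64(0.847), 6), (np.float64(0.848), 0), (np.float64(0.857), 4), (np.float64(0.873), 2)]
mouth z {4: 132, 2: 138}
```

View pics/s5c.png

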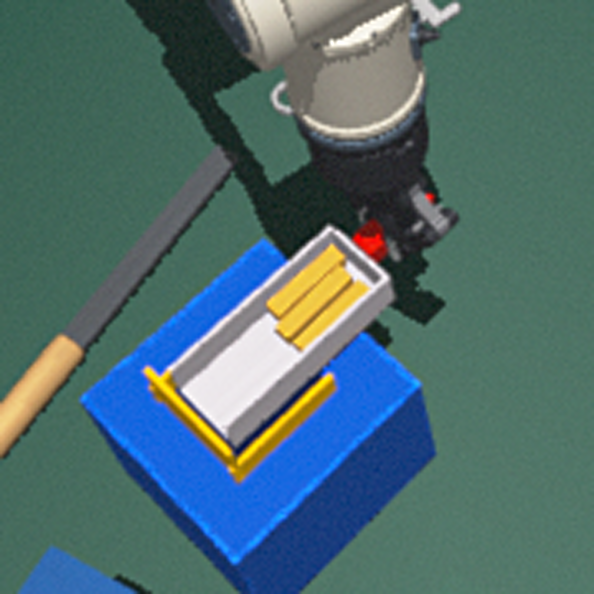

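Request:
{"fn": "carry_out", "kwargs": {
  "targets": [
    {"dp": [-3, 0, 0], "yaw": 0},
    {"dp": [-6, 0, 0], "yaw": 0},
    {"dp": [-9, 0, 0], "yaw": 0},
    {"dp": [-11, 0, 0], "yaw": 0},
    {"dp": [-11, 0, 0], "yaw": 0}
  ]
}}

```text
clock: 17.35
eef_pos: [520.9, -273.6, 165.4]
tcp_rot: [-3.14, -0.006, 1.295]
contact_force: [5.3, 21.4, -0.7]
opening: 0.21
grasp_force: 118.3
```

Request:
{"fn": "carry_out", "kwargs": {
  "targets": [
    {"dp": [-2, 0, -3], "yaw": 0},
    {"dp": [-2, 0, -7], "yaw": 0},
    {"dp": [-2, 0, -11], "yaw": 0},
    {"dp": [-2, 0, -15], "yaw": 0}
  ]
}}

```text
clock: 17.85
eef_pos: [520.4, -276.8, 180.3]
tcp_rot: [-3.141, -0.004, 1.296]
contact_force: [5.5, 10.3, -7.5]
opening: 0.211
grasp_force: 116.5
```

```bash
python3 st.py
```

```text
17.85 F [ 5.5 10.3 -7.5] tool [-0.13  2.69 -0.22] [ 520.4 -276.8  180.3]
tilt fit [(np.float64(0.846), 14), (np.float64(0.85), 12), (np.float64(0.858), 10), (np.float64(0.86), 8)]
mouth z {10: 130, 8: 135}
```

Request:
{"fn": "carry_out", "kwargs": {
  "targets": [
    {"dp": [-3, 0, -5], "yaw": 0},
    {"dp": [-5, 0, -10], "yaw": 0},
    {"dp": [-6, 0, -15], "yaw": 0},
    {"dp": [-7, 0, -20], "yaw": 0},
    {"dp": [-7, 0, -20], "yaw": 0}
  ]
}}

```text
clock: 18.52
eef_pos: [517.8, -284.3, 200.3]
tcp_rot: [-3.14, -0.003, 1.295]
contact_force: [1.1, 7.4, -6.6]
opening: 0.209
grasp_force: 114.9
```

```bash
python3 st.py
```

```text
18.525 F [ 1.1  7.4 -6.6] tool [ 0.1   2.02 -0.05] [ 517.8 -284.3  200.3]
tilt fit [(np.float64(0.821), 16), (np.float64(0.824), 22), (np.float64(0.83), 20), (np.float64(0.84), 18)]
mouth z {20: 123, 18: 128}
```

Request:
{"fn": "carry_out", "kwargs": {
  "targets": [
    {"dp": [-5, 0, -5], "yaw": 0},
    {"dp": [-8, 0, -10], "yaw": 0},
    {"dp": [-10, 0, -15], "yaw": 0},
    {"dp": [-13, 0, -20], "yaw": 0},
    {"dp": [-15, 0, -25], "yaw": 0},
    {"dp": [-15, 0, -25], "yaw": 0}
  ]
}}

```text
clock: 19.32
eef_pos: [513.6, -299.8, 225.8]
tcp_rot: [-3.141, -0.001, 1.295]
contact_force: [-0.2, 5.9, -4.4]
opening: 0.212
grasp_force: 112.4
```

```bash
python3 st.py
```

```text
19.325 F [-0.2  5.9 -4.4] tool [0.33 1.45 0.14] [ 513.6 -299.8  225.8]
tilt fit [(np.float64(0.759), 36), (np.float64(0.767), 30), (np.float64(0.777), 34), (np.float64(0.782), 32)]
mouth z {34: 116, 32: 121}
```

Request:
{"fn": "carry_out", "kwargs": {
  "targets": [
    {"dp": [-3, 0, -5], "yaw": 0},
    {"dp": [-6, 0, -10], "yaw": 0},
    {"dp": [-9, 0, -15], "yaw": 0},
    {"dp": [-13, 0, -20], "yaw": 0},
    {"dp": [-13, 0, -20], "yaw": 0}
  ]
}}

```text
clock: 20.0
eef_pos: [510.5, -313.8, 246.3]
tcp_rot: [3.14, 0.001, 1.296]
contact_force: [1.1, 0.6, -5.6]
opening: 0.211
grasp_force: 126.0
```

```bash
cat > bl.py <<'E'
from h import *
c=r.get_calibration('scene'); im=cv2.imread('pics/x.png'); hsv=cv2.cvtColor(im,cv2.COLOR_BGR2HSV)
m=((hsv[:,:,0]>17)&(hsv[:,:,0]<32)&(hsv[:,:,1]>90)&(hsv[:,:,2]>90)).astype(np.uint8)
n,l,st,ce=cv2.connectedComponentsWithStats(m)
print([(st[i].tolist(),ce[i].round().tolist(),hsv[l==i].mean(0).round().tolist()) for i in range(1,n) if st[i,4]>15 and 130<ce[i][0]<330 and ce[i][1]>220])
E
python3 st.py; python3 bl.py
```

```text
20.0 F [ 1.1  0.6 -5.6] tool [-0.01  0.78 -0.01] [ 510.5 -313.8  246.3]
tilt fit [(np.float64(0.778), 40), (np.float64(0.789), 46), (np.float64(0.811), 44), (np.float64(0.814), 42)]
mouth z {44: 118, 42: 121}
[([174, 321, 57, 45, 836], [200.0, 341.0], [22.0, 208.0, 211.0]), ([119, 323, 33, 38, 218], [134.0, 343.0], [19.0, 120.0, 234.0])]
```

Request:
{"fn": "carry_out", "kwargs": {
  "targets": [
    {"dp": [6, 0, 0], "yaw": 0},
    {"dp": [14, 0, 0], "yaw": 0},
    {"dp": [22, 0, 0], "yaw": 0},
    {"dp": [30, 0, 0], "yaw": 0},
    {"dp": [38, 0, 0], "yaw": 0},
    {"dp": [44, 0, 0], "yaw": 0},
    {"dp": [46, 0, 0], "yaw": 0},
    {"dp": [46, 0, 0], "yaw": 0},
    {"dp": [46, 0, 0], "yaw": 0}
  ]
}}

```text
clock: 21.18
eef_pos: [522.8, -268.9, 245.6]
tcp_rot: [-3.142, 0.0, 1.296]
contact_force: [0.7, 0.2, -2.3]
opening: 0.213
grasp_force: 124.8
```

```bash
python3 st.py; python3 bl.py
```

```text
21.175 F [ 0.7  0.2 -2.3] tool [-0.01  0.09  0.04] [ 522.8 -268.9  245.6]
tilt fit [(np.float64(0.747), 42), (np.float64(0.756), 46), (np.float64(0.758), 44), (np.float64(0.763), 48)]
mouth z {44: 117, 48: 111}
[([174, 313, 57, 53, 502], [200.0, 342.0], [23.0, 238.0, 200.0]), ([119, 323, 33, 38, 240], [135.0, 342.0], [19.0, 119.0, 235.0])]
```

Request:
{"fn": "carry_out", "kwargs": {
  "targets": [
    {"dp": [0, 0, -15], "yaw": 0},
    {"dp": [0, 0, -40], "yaw": 0},
    {"dp": [15, 0, -50], "yaw": 0},
    {"dp": [45, -4, -50], "yaw": 0},
    {"dp": [85, -9, -50], "yaw": 0},
    {"dp": [130, -14, -50], "yaw": 0},
    {"dp": [180, -20, -50], "yaw": 0},
    {"dp": [230, -26, -30], "yaw": 0},
    {"dp": [275, -31, 0], "yaw": 0},
    {"dp": [305, -35, 30], "yaw": 0},
    {"dp": [320, -36, 60], "yaw": 0},
    {"dp": [320, -36, 75], "yaw": 0}
  ]
}}

```text
clock: 22.72
eef_pos: [574.2, 50.6, 169.2]
tcp_rot: [-3.14, 0.0, 1.298]
contact_force: [-0.4, -0.5, -3.0]
opening: 0.207
grasp_force: 124.7
```

```bash
python3 st.py; python3 bl.py; python3 - <<'E'
from h import *
# ascii map of opening: b blue, y yellow brass/bin, d dark
im=cv2.imread('pics/x.png'); im=cv2.resize(im,None,fx=1,fy=1)
hsv=cv2.cvtColor(im,cv2.COLOR_BGR2HSV)
for v in range(306,374,2):
    print(''.join('Y' if 17<h<32 and s>90 and q>150 else 'y' if 17<h<32 and s>60 else 'B' if 95<h<130 and q>150 else 'b' if 95<h<130 else '.' for h,s,q in hsv[v,164:246:1]))
E
```

```text
22.725 F [-0.4 -0.5 -3. ] tool [0.04 0.05 0.  ] [574.2  50.6 169.2]
tilt fit [(np.float64(0.744), 48), (np.float64(0.753), 42), (np.float64(0.753), 46), (np.float64(0.769), 44)]
mouth z {46: 37, 44: 41}
[([174, 310, 57, 56, 557], [200.0, 340.0], [24.0, 239.0, 203.0]), ([118, 323, 35, 38, 270], [135.0, 342.0], [20.0, 116.0, 237.0])]
bbbbbbb......................BBBBBBBBBBBBBBBBBBBBBBBBBBBBBBBBB....................
bbbbbbb...................bBBBBBBBBBBBBBBBBBBBBBBBBBBBBBBBBBBBBBb.................
bb......................BBBBBBBBBBBBBBBBBY.BBBBBBBBBBBBBBBBBBBBBBBb...............
bbb...................BBBBBBBBBBBBBBBB.YYYYBBBBBBBBBBBBBBBBBBBBBBBBBB.............
b...................BBBBBBBBBBBBBBBB.YYYYYY.BBBBBBBBBBBBBBBBBBBBBBBBBBb...........
.................BBBBBBBBBBBBBBBBB.YYYYYYYy.bBBBBBBBBBBBBBBBBBBBBBBBBBBBB.........
...............BBBBBBBBBBBBBBBBBYYYYYYYY.bbbbbbBBBBBBBBBBBBBBBBBBBBBBBBBBBB.......
.............BBBBBBBBBBBBBBBB.YYYYYYYY.bbbbbbbbbbBBBBBBBBBBBBBBBBBBBBBBBBBBBB.....
..........BBBBBBBBBBBBBBBBB.YYYYYYYY.bbbbbbbbbbbbbbBBBBBBBBBBBBBBBBBBBBBBBBBBBB...
........BBBBBBBBBBB
[... 1355 characters left out ...]
YY.BBBBBBBBBBBBBBBBBBBBBBBBBbbbbbbbb
.bbbbbBBBBBBBBBBBBBBBBBBBBBBBBBB.yYYYYYYYYYYYYbBBBBBBBBBBBBBBBBBBBBBBBBBbbbbbbbbbb
..bbbbbbBBBBBBBBBBBBBBBBBBBBBBBBBB.yYYYYYYYYbBBBBBBBBBBBBBBBBBBBBBBBBBbbbbbbbbbbbb
....bbbbbbBBBBBBBBBBBBBBBBBBBBBBBBB.YYYYYYbBBBBBBBBBBBBBBBBBBBBBBBBBbbbbbbbbbbbbbb
.....bbbbbbbBBBBBBBBBBBBBBBBBBBBBBBBBYYY.BBBBBBBBBBBBBBBBBBBBBBBBBbbbbbbbbbbbbbbbb
.......bbbbbbbBBBBBBBBBBBBBBBBBBBBBBBBBBBBBBBBBBBBBBBBBBBBBBBBBBbbbbbbbbbbbbbbbbbb
.........bbbbbbBBBBBBBBBBBBBBBBBBBBBBBBBBBBBBBBBBBBBBBBBBBBBBBbbbbbbbbbbbbbbbbbbbb
...........bbbbbbBBBBBBBBBBBBBBBBBBBBBBBBBBBBBBBBBBBBBBBBBBBbbbbbbbbbbbbbbbbbbbbbb
.............bbbbbbBBBBBBBBBBBBBBBBBBBBBBBBBBBBBBBBBBBBBBBbbbbbbbbbbbbbbbbbbbbbbbb
```

Request:
{"fn": "carry_out", "kwargs": {
  "targets": [
    {"dp": [0, 0, 15], "yaw": 0},
    {"dp": [0, 0, 30], "yaw": 0},
    {"dp": [0, 0, 40], "yaw": 0},
    {"dp": [1, 0, 48], "yaw": 0},
    {"dp": [4, 0, 56], "yaw": 0},
    {"dp": [7, 0, 64], "yaw": 0},
    {"dp": [10, 0, 72], "yaw": 0},
    {"dp": [12, 0, 80], "yaw": 0}
  ]
}}

```text
clock: 23.78
eef_pos: [580.8, 61.9, 92.2]
tcp_rot: [3.137, -0.003, 1.296]
contact_force: [1.0, 5.1, 9.1]
opening: 0.211
grasp_force: 116.6
```

```bash
python3 st.py
```

```text
23.775 F [1.  5.1 9.1] tool [-0.04 -0.03 -0.04] [580.8  61.9  92.2]
tilt fit [(np.float64(0.781), 32), (np.float64(0.783), 34), (np.float64(0.785), 30), (np.float64(0.789), 36)]
mouth z {30: -9, 36: -21}
```

Request:
{"fn": "carry_out", "kwargs": {
  "targets": [
    {"dp": [1, 0, 8], "yaw": 0},
    {"dp": [2, 0, 16], "yaw": 0},
    {"dp": [4, 0, 24], "yaw": 0},
    {"dp": [5, 0, 32], "yaw": 0},
    {"dp": [6, 0, 40], "yaw": 0},
    {"dp": [7, 0, 48], "yaw": 0},
    {"dp": [7, 0, 55], "yaw": 0},
    {"dp": [7, 0, 60], "yaw": 0},
    {"dp": [7, 0, 64], "yaw": 0}
  ]
}}

```text
clock: 24.95
eef_pos: [580.6, 67.4, 26.6]
tcp_rot: [3.141, -0.0, 1.296]
contact_force: [-0.2, 1.6, 3.4]
opening: 0.209
grasp_force: 114.1
```

```bash
python3 st.py
```

```text
24.95 F [-0.2  1.6  3.4] tool [ 0.16 -0.25  0.08] [580.6  67.4  26.6]
tilt fit [(np.float64(0.817), 2), (np.float64(0.823), 6), (np.float64(0.826), 8), (np.float64(0.844), 4)]
mouth z {8: -18, 4: -7}
```

Request:
{"fn": "carry_out", "kwargs": {
  "targets": [
    {"dp": [0, 0, 2], "yaw": 0},
    {"dp": [0, 0, 4], "yaw": 0},
    {"dp": [0, 0, 4], "yaw": 0}
  ]
}}

```text
clock: 25.38
eef_pos: [580.5, 67.3, 23.5]
tcp_rot: [3.141, -0.0, 1.295]
contact_force: [-1.5, 2.4, 13.5]
opening: 0.21
grasp_force: 115.6
```

Request:
{"fn": "carry_out", "kwargs": {
  "targets": [
    {"dp": [0, 0, 0], "yaw": 0},
    {"dp": [0, 0, 0], "yaw": 0},
    {"dp": [0, 0, 0], "yaw": 0},
    {"dp": [0, 0, 0], "yaw": 0},
    {"dp": [0, 0, 0], "yaw": 0},
    {"dp": [0, 0, 0], "yaw": 0},
    {"dp": [0, 0, 0], "yaw": 0}
  ],
  "fingers": 1
}}

```text
clock: 26.25
eef_pos: [580.2, 67.3, 22.6]
tcp_rot: [3.142, -0.0, 1.296]
contact_force: [-0.1, -0.8, -0.3]
opening: 0.999
grasp_force: 0.0
```

Request:
{"fn": "carry_out", "kwargs": {
  "targets": [
    {"dp": [4, 0, -20], "yaw": 0},
    {"dp": [4, 0, -60], "yaw": 0},
    {"dp": [4, 0, -120], "yaw": 0},
    {"dp": [4, 0, -180], "yaw": 0},
    {"dp": [4, 0, -200], "yaw": 0},
    {"dp": [4, 0, -200], "yaw": 0},
    {"dp": [4, 0, -200], "yaw": 0}
  ]
}}

```text
clock: 27.12
eef_pos: [580.4, 71.1, 221.2]
tcp_rot: [-3.14, 0.001, 1.296]
contact_force: [0.1, 0.0, -1.1]
opening: 1.003
grasp_force: 0.0
```

```bash
python3 - <<'E'
from h import *
c=r.get_calibration('scene'); im=snap('scene','y.png')[220-80:360,220:420] if 0 else snap('scene','y.png')
hsv=cv2.cvtColor(im,cv2.COLOR_RGB2HSV)
# handle red blob in wrist+scene
for n in('wrist','scene'):
    i=im if n=='scene' else snap('wrist','yw.png'); h=cv2.cvtColor(i,cv2.COLOR_RGB2HSV)
    m=(((h[:,:,0]<8)|(h[:,:,0]>172))&(h[:,:,1]>150)&(h[:,:,2]>90)).astype(np.uint8)
    k,l,st,ce=cv2.connectedComponentsWithStats(m); j=1+st[1:,4].argmax(); print(n,st[j],ce[j])
    w=((h[:,:,1]<45)&(h[:,:,2]>120)).astype(np.uint8); k,l,st,ce=cv2.connectedComponentsWithStats(w)
    p=[q for q in range(1,k) if st[q,4]>150]
    print([(st[q].tolist(),ce[q].round().tolist()) for q in p][:8])
    if n=='wrist':
        ys,xs=np.where(m); pts=np.c_[xs,ys].astype(np.float32); box=cv2.boxPoints(cv2.minAreaRect(pts)); B=[at('wrist',p,41)[:2].round(1).tolist() for p in box]; print(B)
s=r.sense();print(s['clock'],s['eef_pos'],s['contact_force'])
E
```

```text
wrist [310 147  20  57 967] [319.4860393  174.13857291]
[([19, 0, 54, 140, 2454], [47.0, 75.0]), ([539, 0, 101, 400, 29181], [602.0, 185.0]), ([444, 39, 65, 28, 1354], [475.0, 51.0]), ([82, 87, 32, 46, 827], [97.0, 110.0]), ([98, 130, 36, 39, 777], [114.0, 150.0]), ([293, 196, 55, 116, 5257], [320.0, 248.0]), ([0, 238, 91, 152, 9356], [35.0, 310.0]), ([191, 247, 28, 29, 165], [206.0, 259.0])]
[[581.9, 110.0], [600.4, 104.8], [584.8, 48.0], [565.6, 53.4]]
scene [326 214  18  17 161] [334.89440994 222.02484472]
[([83, 0, 76, 144, 2828], [126.0, 85.0]), ([197, 0, 176, 150, 10243], [298.0, 50.0]), ([415, 0, 17, 22, 195], [421.0, 8.0]), ([446, 0, 73, 20, 883], [488.0, 7.0]), ([619, 0, 21, 54, 769], [632.0, 30.0]), ([406, 16, 95, 91, 4012], [452.0, 51.0]), ([572, 56, 68, 344, 12047], [617.0, 281.0]), ([604, 64, 26, 29, 449], [618.0, 78.0])]
27.225 [580.28289924  71.05611694 220.76663835] [1.05099409 0.05882676 0.31376846]
```

```bash
python3 - <<'E'
from h import *
f=lambda i:(lambda h:((h[:,:,0]>17)&(h[:,:,0]<32)&(h[:,:,1]>70)&(h[:,:,2]>70)))(cv2.cvtColor(i,cv2.COLOR_BGR2HSV))
print('brass in chute',f(cv2.imread('pics/yw.png'))[196:312,293:348].sum())
snap('top','ty.png'); t=cv2.imread('pics/ty.png'); t0=cv2.imread('pics/top0.png')
for n,i in(('start',t0),('now',t)):
    print(n); m=f(i); h=cv2.cvtColor(i,cv2.COLOR_BGR2HSV)
    for v in range(196,246): print(''.join('Y' if m[v,u] else 'b' if 95<h[v,u,0]<130 else '.' for u in range(446,506)) if v%2==0 else '',end='\n' if v%2==0 else '')
E
```

```text
brass in chute 0
start
bbbbbbbbbbbbbbbbbbbbbbbbbbbbbbbbbbbbbbbbbbbbbbbbbbbbb......b
bbbbbbbbbbbbbbbbbbbbbbbbbbbbbbbbbbbbbbbbbbbbbbbbbbbbbbbbbbbb
bbbbbbbbbbbbbbbbbbbbbbbbbbbbbbbbbbbbbbbbbbbbbbbbbbbbbbbbbbbb
bbbbbbbbbbbbbbbbb.YY...bbbbbbbbbbbbbbbbbbbbbbbbbbbbbbbbbbbbb
bbbbbbbbbbbbbbbbb.YYYYYYYYY....bbbbbbbbbbbbbbbbbbbbbbbbbbbbb
bbbbbbbbbbbbbbbbbbbbbbb..YYYYYYYYY....bbbbbbbbbbbbbbbbbbbbbb
bbbbbbbbbbbbbbbbbbbbbbbbbbbbbb..YYYYYYYYYY...bbbbbbbbbbbbbbb
bbbbbbbbbbbbbbbbbbbbbbbbbbbbbbbbbbbbb...YYYYYY.YYY.bbbbbbbb.
bbbbbbbbbbbbbbbbbbbbbbbbbbbbbbbbbbbbbbbbbbYYYYYYY.bbbbbbbbbb
bbbbbbbbbbbbbbbbbbbbbbbbbbbbbbbbbbbbbbbbb.YYYYYYY.bbbbbbbb..
bbbbbbbbbbbbbbbbbbbbbbbbbbbbbbbbbbbbbbbbbYYYYYYY.bbbbbbbbb..
bbbbbbbbbbbbbbbbbbbbbbbbbbbbbbbbbbbbbbbb.YYYYYYY.bbbbbbbb..b
bbbbbbbbbbbbbbbbbbbbbbbbbbbbbbbbbbbbbbb.YYYYYYY.bbbbbbbb...b
bbbbbbbbbbbbbbbbbbbbbbbbbbbbbbbbbbbbbbbYYYYYYYY.bbbbbbbb....
bbbbbbbbbbbbbbbbbbbbbbbbbbbbbbbbbbbbbb.YYYYYYY.bbbbbbbb.....
bbbbbbbbbbbbbbbbbbbbbbbbbbbbbbbbbbbbbb.YYYYYYYbbbbbbbbb.....
bbbbbbbbbbb...bbbbbbbbbbbbbbbbbbbbbbb.YYYYYYY.bbbbbbbb......
bbbbbbbbbb.YYYYYYYYYYY..bbbbbbbbbbbbb.YY
[... 1276 characters left out ...]
bbbbbbbb.YYYYYYY.bbbbbbbb....
bbbbbbbbbbbbbbbbbb.YYYYYYYYYY.bbbbbbbbbYYYYYYY.bbbbbbbb.....
bbbbbbbbbbbbbbbbbbYYYYYYYYYYY.bbbbbbbb.YYYYYYYbbbbbbbbb.....
bbbbbbbbbbb...bb..YYYYYYYYYY.bbbbbbbb.YYYYYYY.bbbbbbbb......
bbbbbbbbbb.YYYYYYYYYYYYYYYY.bbbbbbbbbYYYYYYYYbbbbbbbbb......
bbbbbbbbbbbbbb...YYYYYYYYYYYY..bbbbbbYYYYYYY.bbbbbbbb.......
bbbbbbbbbbbbbbbbbbbbbb..YYYYYYYYYYYYYYYYYYYYbbbbbbbbb.......
bbbbbbbbbbbbbbbbbbbbbbbbbbbbb..YYYYYYYYYYYY.bbbbbbbb........
bbbbbbbbbbbbbbbbbbbbbbbbbbbbbbbbbbbbbbbbbbbbbbbbbbb.........
bbbbbbbbbbbbbbbbbbbbbbbbbbbbbbbbbbbbbbbbbbbbbbbbbb..........
bbbbbbbbbbbbbbbbbbbbbbbbbbbbbbbbbbbbbbbbbbbbbbbbbb..........
..bbbbbbbbbbbbbbbbbbbbbbbbbbbbbbbbbbbbbbbbbbbbbbb...........
```

The top view shows brass inside the bin's opening and no brass left in the chute, so I'm handing in.

```bash
python3 -c "
from rig import r
print(r.sign_off())"
```

```text
the job is handed in; nothing more can be done
None
```

The job is handed in at about 27 s of the 64 s allowed: the chute is empty and standing level on the bench, and the weight lost in tipping matches all three blanks going into the bin, where the camera shows brass but I could not count them one by one. The verdict was not shown.

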